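Go / no-go check of a bearing bush before packing

TASK

Check the brass bush in the bearing housing with the double-ended plug gauge before it is packed: push the long thin go end all the way in until the handle's shoulder is home against the bush, draw it out, then press the short fat no-go end squarely on a mouth of the same bore with a light push of about 8 N for a second to confirm that it is refused. Then lay the gauge back in its cradle and let go. The gauge is a precision tool: feel it in, never let it load the bush or housing by more than 15 N, and leave the other things on the bench where they are.

Things in the scene. Friction and masses are not known exactly. Their poses are not given: they have to be found in the camera images.
- gauge: Double-ended plug gauge, 0.28 kg, lying level in its cradle: aluminium hexagonal handle 80 mm long, 28 mm across flats, two flats upright (fingers close along the gauge's x), a corner down; long thin steel go end at +y, short fat steel no-go end at -y. Origin on the axis at mid-handle, near the balance point; y along the axis to the go end, z up as it lies. Shoulders: handle ends, y = +-40 mm.
- go_tip (a point): Centre of the go end's nose, 72 mm along +y from the gauge's origin; axes as the gauge. The go end is 20 mm in diameter and 32 mm long; its last 5.5 mm taper to a flat nose 9 mm across.
- go_shoulder (a point): Centre of the handle's end face at the go end, 40 mm along +y from the gauge's origin; axes as the gauge.
- nogo_face (a point): Centre of the no-go end's flat face, 58 mm along -y from the gauge's origin; axes as the gauge. The no-go end is 25 mm in diameter, 18 mm long, with a square edge.
- housing: Grey bearing housing fixed to the bench: foot 140 (x) x 60 (y) x 28 mm, bolt heads 33 mm high at x = +-55 mm, upright body 86 mm wide, 34 mm thick (y), top 75 mm up. A locked brass bush, 38 mm outside, passes through along y, 3 mm proud each side: its flat end faces lie at y = +-20 mm. Both mouths are open; either may be used for either end. Origin under the foot's middle; z up.
- bore (a point): Middle of the bush, 50 mm above the bench; axes as the housing, y along the bush. The bush is eccentric: its 21 mm through bore is parallel to y but its axis lies 3 mm from this point, to a side or above, in a direction (x-z plane, z never below) that differs each time and is not measured. Find it by feel: the rim pushes the tapered nose sideways towards the bore's axis.
- cradle: Wooden cradle fixed to the bench: base 70 x 100 x 10 mm, two 120 degree V saddles 10 mm thick, 29 mm either side of the middle along y, tops 46 mm up, 44 mm wide in x. They hold the hexagonal handle corner down. The 48 mm between them is clear for fingers down to the base. Origin under the base's middle; y along the seat.
- cradle_seat (a point): Where the gauge's origin lies when the gauge rests in the cradle: on the gauge's axis, 50 mm above the bench; axes as the cradle.
- packet: Wrapped brown cardboard packet, 100 x 65 x 26 mm; a bystander, to be left alone. Origin under its middle.
- stamp_puck: Black rubber puck, 72 mm across, 26 mm high; a bystander, to be left alone. Origin under its middle.
- tape_roll: Roll of clear amber packing tape lying flat, 96 mm across, 45 mm high; a bystander, to be left alone. Origin under its middle.
- spare_bush: Spare plain brass bush standing on end, 34 mm across, 18 mm high; a bystander, to be left alone. Origin under its middle.
There are look-alikes about, which are no part of the job. Of the things shaped like the gauge, the aluminium one is meant.

How it is judged:
On the way, in this order (a step that is already met when the one before it is completed fails the run):
1. the go end is fully home in the bore: the shoulder within 2 mm of the bush's end face, held 0.3 s (angle between the y axis of gauge and the y axis of bore, either way round below 0.08 rad and x of go_tip in the frame of bore between -0.0065 and 0.0065 m and z of go_tip in the frame of bore between -0.0065 and 0.0065 m and ((y of go_shoulder in the frame of bore between -0.022 and 0 m and y of go_tip in the frame of bore above 0.005 m) or (y of go_shoulder in the frame of bore between 0 and 0.022 m and y of go_tip in the frame of bore below -0.005 m))), for 0.3 s.
2. the no-go end, in line with the bore (within 0.08 rad, centre within 6.5 mm of the middle of the bush in x and z), presses on a mouth with more than 3 N for 0.4 s and is refused (angle between the y axis of gauge and the y axis of bore, either way round below 0.08 rad and contact force between gauge and housing above 3 N and x of nogo_face in the frame of bore between -0.0065 and 0.0065 m and z of nogo_face in the frame of bore between -0.0065 and 0.0065 m and ((y of nogo_face in the frame of bore between 0.017 and 0.0225 m and y of gauge in the frame of bore above 0.04 m) or (y of nogo_face in the frame of bore between -0.0225 and -0.017 m and y of gauge in the frame of bore below -0.04 m))), for 0.4 s.
At the end, for the whole second after the job is handed in: The gauge lies at rest in its cradle, its origin within 12 mm of the seat and not more than 4 mm above it, in line with the cradle within 0.12 rad (either way round), let go (distance between gauge and cradle_seat below 0.012 m and z of gauge in the frame of cradle_seat below 0.004 m and angle between the y axis of gauge and the y axis of cradle_seat, either way round below 0.12 rad and linear speed of gauge below 0.02 m/s and angular speed of gauge below 0.2 rad/s); the robot touches nothing.
It fails at once if the gauge loads the housing or its bush by more than 17 N (contact force between gauge and housing above 17 N).
It fails at once if a bystander (packet, puck, tape roll or spare bush) is moved more than 25 mm (distance of any of packet, stamp_puck, tape_roll, spare_bush from where it was at the start of the episode above 0.025 m).
It also fails if it takes over 72 s, if anything falls off the work surface, if the arm or the gripper's body presses on something with over 40 N, if the wrist force passes 120 N, or if a joint passes its speed limit or range.

ROBOT

A 7-joint arm with a two-finger parallel gripper is mounted at the origin on the work surface. World frame = base frame: x ahead of the robot, y to its left, z up, the work surface at z = 0. Lengths are in m, angles in rad, forces in N, time in s.
With the tool pointing down it reaches from about 0.425 to 0.875 m from the base axis. Payload 8.4 kg.
Tool frame: the origin (TCP) lies on the centre line of the jaws, within the pads' length; the fingertips stand manip.tcp_to_tips ahead of it and the grasp point (between the pads) lies 8 mm behind it (manip.tcp_to_tips is the distance from the TCP to the fingertips, in m); z points along the fingers, y is the line along which they close (so a half turn about z gives the same grasp; the last joint's range is limited). The gripper opens to 85 mm and grips with 20 to 120 N. Pads are 22 mm wide; open, the fingers measure 114 mm over their backs; the gripper's body (76 mm by 85 mm) begins 54 mm behind the grasp point. The pads swing forward as they close: fully open they stand 13 mm farther back than shut.
Start: joints at [1.249, 0.333, 0.04, 1.465, -0.013, 1.343, -0.059], TCP at [0.144, -0.634, 0.242] pointing down, gripper open.
Joint ranges: [-2.58, 2.58], [-0.38, 2.09], [-1.3, 1.39], [0.25, 2.4], [-1.5, 4.64], [0.08, 2.09], [-2.65, 2.65]. Speed limits (rad/s): [2.22, 2.22, 2.79, 2.79, 3.14, 3.14, 3.14].

INTERFACE

Orientations are given as a unit quaternion [w, x, y, z].
In Python, from bench import manip gives the robot as it stands.
- The arm moves only by the tool jog_arm, never from a script. Its argument "rows" is a list of rows, each a list of 7 numbers: the opening, from 0 (shut) to 1 (fully open), then the shift along the tool's x, y, z in mm, then the turn, a rotation vector about the tool's x, y, z in rad. In form: [[jaw, x, y, z, rx, ry, rz], ...]. A call has 1 to 12 rows; each row shifts and turns the commanded pose from where the row before left it, along the tool's axes as they then stand; what a row does not reach is not made up. A row lasts 1/10 s, in which the tool goes at most 50 mm and 8.59 degrees, less where a joint would pass 70% of its speed; a pose out of reach is approached as far as the arm can. A call is refused whole if a number of a shift passes 50 or a number of a turn 0.15, either way. A call with a gripper value outside its range is refused whole. The fingers move at their own pace and stop on an object; "grip_force" is the grip in N (left out, the last holds). Time passes only in rows, so rows that do not move let the fingers close. It gives the time, the measured TCP pose, the force, the opening and the grip force at its end, in the units of the state.
- manip.sense(): the state, without advancing time (a new reading comes with each control period).
- manip.snapshot(name): name is "scene" or "top"; returns a dict with "frame" (384x512x3 uint8, red, green, blue), "K" (3x3 intrinsics, pixels), "R" (3x3) and "t" (3): a world point X has camera coordinates R X + t. Camera axes: x right, y down, z forward; pixel columns grow to the right and rows downward; lengths in m; the calibration is good to about 2 mm. A picture is of the moment at which its call begins. There is no depth.
- manip.hand_in(): hands the job in; it is judged then, once.
Trained networks look in a picture, given as the dict that the camera call returned (one of the last four; its "shot" number tells which), for a name from the list of things; names that differ only in an ending like _2 or _b are one class to them, and where a whole thing is asked for, a point or a joint stands for the part that bears it (a point fixed in the world has none). Each returns a list of dicts, best first, with "p" (0 to 1); they miss things now and then, are a little off and sometimes report something else, mostly with a low value. They report only what shows in the picture. A call takes as long as a camera call. They do not tell look-alikes from the thing itself.
- manip.look_for(picture, name): "xyz" ([x, y, z] in m, in world coordinates, good to about 4 mm: the middle of the surface that is visible of it).
The state is a dict: "time": time; "q": joint angles; "qvel": joint speeds; "joint_efforts": joint torques, N m; "tool_pos": TCP position; "tcp_rot": TCP orientation; "force": force on the tool from outside, world axes, zero at the start; "moment": the same for the moment, N m; "finger_gap": finger opening in m; "grasp_force": force on a finger pad.
Only numpy, scipy, OpenCV 4.12 (cv2) and the standard library are available. Lean on these libraries where they do the work, as an engineer would, in place of code of your own. Each camera call takes 0.05 s, during which the arm holds its last target. There are 200 camera calls.

## Working session

There is one attempt and no reset: what is moved stays moved. The work goes in short steps, Python scripts to look and compute and a tool call to move; the robot and the scene stay as the last step left them, time stands still between calls to the robot, and variables do not carry over. Pictures are saved under pics/ and viewed, at most 10 in all, crops included, and the job is handed in when it is done.

Besides the shell and the picture viewer there is one more tool, called after "Request:" as name([rows], argument=value, ...), one row to a line, values as JSON. jog_arm: Moves the arm, as the interface text tells. Its arguments: {"type":"object","properties":{"rows":{"type":"array"},"grip_force":{"type":"number"}},"required":["rows"]}

```bash
ls; mkdir -p pics; python3 - <<'E'
from bench import manip
import cv2,numpy as np
s=manip.sense();print(s,manip.tcp_to_tips)
for n in("scene","top"):
    p=manip.snapshot(n);cv2.imwrite(f"pics/{n}0.png",cv2.cvtColor(p["frame"],cv2.COLOR_RGB2BGR))
    print(n,p["K"].tolist(),p["R"].tolist(),p["t"].tolist())
    for k in["gauge","housing","cradle","packet","stamp_puck","tape_roll","spare_bush"]:
        for d in manip.look_for(p,k)[:4]:
            X=np.array(d["xyz"]);c=p["K"]@(p["R"]@X+p["t"]);print(k,round(d["p"],2),X.round(3),(c[:2]/c[2]).round())
E
```

```text
pics
{'time': 0.0, 'q': array([ 1.24878675,  0.33392549,  0.03988146,  1.46629486, -0.01338152,
        1.34332656, -0.05848689]), 'qvel': array([-0.00175856,  0.00133208,  0.00134625, -0.00045312, -0.00025053,
       -0.00103309, -0.00072161]), 'joint_efforts': array([ 9.49349414e-04, -6.58560276e+01,  1.36579178e+00, -4.05568671e+01,
        1.67074730e-02,  1.23044470e-02,  1.58485125e-05]), 'tool_pos': array([ 0.14349061, -0.63349393,  0.24140041]), 'tcp_rot': array([-8.28806804e-04,  9.93800964e-01,  1.11170730e-01, -1.60711669e-04]), 'force': array([0.1367523 , 0.03713599, 0.50126811]), 'moment': array([-0.01208177, -0.03989304, -0.02950662]), 'grasp_force': 0.0, 'finger_gap': 0.08588343640187178} 0.011
scene [[448.7712646567252, 0.0, 259.17976317656235], [0.0, 448.7712646567252, 192.7833737200781], [0.0, 0.0, 1.0]] [[-0.5222337458447734, 0.852801942973203, 0.0008722167542330376], [0.6427859597344291, 0.3942971450346321, -0.6567769571063123], [-0.5604445776963367, -0.3424304418106955, -0.7540843904047522]] [0.24199374505643992, -0.32484726767665084, 1.4017102542096835]
gauge 0.
[... 613 characters left out ...]
0.0, 1.0]] [[-0.02615615019275636, -0.9996571369986844, 0.001210063918632621], [-0.9802676037619805, 0.02541152459337864, -0.19603489340570115], [0.19593693072475765, -0.0063137045728573335, -0.9805961739231538]] [0.06026550355967401, 0.5508939066139215, 0.889124565830309]
gauge 0.83 [ 0.402 -0.196  0.027] [349. 246.]
gauge 0.8 [ 0.563 -0.194  0.062] [347. 185.]
housing 0.72 [0.548 0.15  0.027] [221. 196.]
cradle 0.81 [ 0.55  -0.198  0.013] [345. 193.]
packet 0.89 [0.746 0.081 0.028] [245. 128.]
stamp_puck 0.66 [ 0.433 -0.021  0.025] [284. 236.]
tape_roll 0.92 [0.339 0.32  0.045] [156. 275.]
spare_bush 0.65 [ 0.672 -0.039  0.02 ] [287. 152.]
spare_bush 0.62 [ 0.564 -0.194  0.06 ] [347. 185.]
```

```bash
python3 - <<'E'
import cv2,numpy as np
a=cv2.imread("pics/scene0.png");b=cv2.imread("pics/top0.png")
A=cv2.resize(a[90:300,110:350],None,fx=2.5,fy=2.5,interpolation=cv2.INTER_CUBIC)
cv2.imwrite("pics/sc_c.png",A)
c=b[130:290,170:410];cv2.imwrite("pics/top_c.png",cv2.resize(c,None,fx=3.3,fy=3.3,interpolation=cv2.INTER_CUBIC))
E
```

```text
(no output)
```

View pics/sc_c.png

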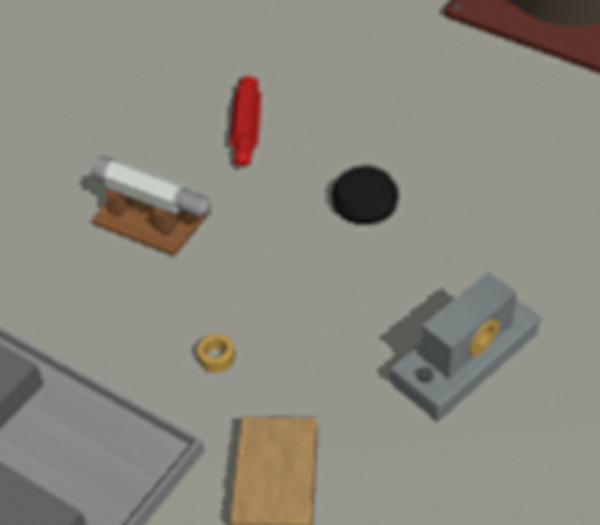

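View pics/top_c.png

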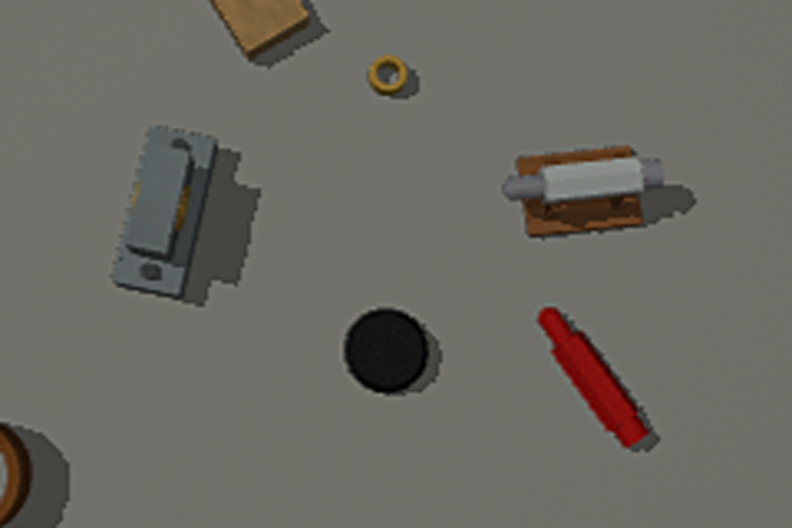

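The two gauge-shaped things are at top-view px (347,185), a white-metal one in the cradle, and (349,246), a red one on the bench. The aluminium one in the cradle is meant, and its thin go end points left (+y). Next I'll fit silhouettes of the known shapes in both views to get the poses.

```bash
cat > fit.py <<'E'
from bench import manip
import cv2,numpy as np
from scipy.optimize import minimize
S=4
def box(x,y,z0,z1): return np.array([[a,b,c] for a in(-x,x) for b in(-y,y) for c in(z0,z1)])
def ring(r,y,n=24,ph=0):
    t=np.arange(n)*2*np.pi/n+ph; return np.c_[r*np.cos(t),0*t+y,r*np.sin(t)]
housing=[box(.07,.03,0,.028),box(.043,.017,.028,.075)]
R6=.014/np.cos(np.pi/6)
handle=np.r_[ring(R6,-.04,6,np.pi/6),ring(R6,.04,6,np.pi/6)]
gauge=[handle,np.r_[ring(.010,.04),ring(.010,.0665),ring(.0045,.072)],np.r_[ring(.0125,-.04),ring(.0125,-.058)]]
def proj(p,X):
    c=(X@p["R"].T+p["t"])@p["K"].T; return c[:,:2]/c[:,2:]
def sil(p,parts,pose,shape=(384,512)):
    x,y,z,w=pose;c,s=np.cos(w),np.sin(w);M=np.array([[c,-s,0],[s,c,0],[0,0,1]])
    m=np.zeros((shape[0]*S,shape[1]*S),np.uint8)
    for P in parts:
        h=cv2.convexHull((proj(p,P@M.T+[x,y,z])*S+S/2).astype(np.float32))
        cv2.fillPoly(m,[np.round(h*16).astype(np.int32)],255,shift=4)
    return cv2.resize(m,shape[::-1],interpolation=cv2.INTER_AREA)/255.
def fit(pics,masks,parts,pose0,free,uses=None):
    def f(v):
        q=np.array(pose0,float);q[free]+=v*np.array([.01,.01,.01,.1])[free]
        return sum(np.abs(sil(p,parts,q)-m).sum()/m.sum() for p,m in zip(pics,masks))
    best=min((minimize(f,np.random.default_rng(k).normal(0,.5,len(free)),method="Nelder-Mead",options=dict(xatol=.005,fatol=1e-4,initial_simplex=None)) for k in range(4)),key=lambda r:r.fun)
    q=np.array(pose0,float);q[free]+=best.x*np.array([.01,.01,.01,.1])[free];return q,best.fun
E
python3 - <<'E'
from fit import *
pics=[manip.snapshot(n) for n in("scene","top")]
np.set_printoptions(suppress=True,precision=4)
out=[]
def comp(m,px):
    n,l=cv2.connectedComponents(m.astype(np.uint8));y,x=px[1],px[0]
    w=l[y-6:y+7,x-6:x+7];w=w[w>0];k=np.bincount(w).argmax();return (l==k).astype(float)
H=[];G=[]
for p,hp,gp in zip(pics,[(295,225),(220,190)],[(168,165),(348,185)]):
    f=p["frame"].astype(int);R,Gc,B=f[...,0],f[...,1],f[...,2]
    brass=(R-B>50)
    hm=((B-R)>2)|brass
    hm=cv2.morphologyEx(hm.astype(np.uint8),cv2.MORPH_CLOSE,np.ones((3,3)))
    H.append(comp(hm,hp))
    print([f[y,x].tolist() for x,y in[(hp[0],hp[1]),gp,(gp[0]+14,gp[1]-8),(gp[0]-23 if p is pics[1] else gp[0]+16,gp[1]+2 if p is pics[1] else gp[1]+6),(200,100)]])
    gm=((f.min(2)>125)&(abs(R-B)<60)&(Gc>=0))
    G.append(comp((f.min(2)>130),gp))
    print(H[-1].sum(),G[-1].sum())
for fr in([0,1,3],[0,1,2,3]):
    print("housing",fit(pics,H,housing,[.57,.15,0,-.2],fr))
print("handle",fit(pics,G,[handle],[.565,-.194,.05,.0],[0,1,2,3]), fit(pics,G,[handle],[.565,-.194,.05,.0],[0,1,3]))
hq,_=fit(pics,H,housing,[.57,.15,0,-.2],[0,1,3]);gq,_=fit(pics,G,[handle],[.565,-.194,.05,0],[0,1,2,3])
rows=[]
for p,(x,y),(u,v) in zip(pics,[(260,180),(180,150)],[(130,125),(310,145)]):
    im=cv2.cvtColor(p["frame"],cv2.COLOR_RGB2BGR);
    big=cv2.resize(im,None,fx=4,fy=4,interpolation=cv2.INTER_NEAREST)
    for parts,q,c in((housing,hq,(0,0,255)),(gauge,gq,(0,255,0))):
      for P in parts:
        m=cv2.resize((sil(p,[P],q)*255).astype(np.uint8),None,fx=4,fy=4)
        cs,_=cv2.findContours((m>127).astype(np.uint8),0,2);cv2.drawContours(big,cs,-1,c,1)
    rows.append(np.hstack([big[y*4:y*4+300,x*4:x*4+340],big[v*4:v*4+300,u*4:u*4+340]]))
cv2.imwrite("pics/fit.png",np.vstack(rows))
E
```

```text
[[109, 117, 117], [199, 204, 197], [149, 150, 140], [131, 133, 134], [148, 149, 139]]
1744.0 108154.0
[[91, 97, 98], [128, 132, 128], [95, 98, 95], [100, 99, 102], [10, 34, 62]]
1078.0 125.0
housing (array([ 0.558 ,  0.1542,  0.    , -0.0752]), np.float64(0.3843489898044289))
housing (array([ 0.5567,  0.1557,  0.0008, -0.2943]), np.float64(0.22889484818114067))
handle (array([ 0.5754, -0.2051,  0.0523, -0.0298]), np.float64(2.8903542230088033)) (array([ 0.5759, -0.2066,  0.05  ,  0.0209]), np.float64(2.849036639475954))
```

View pics/fit.png

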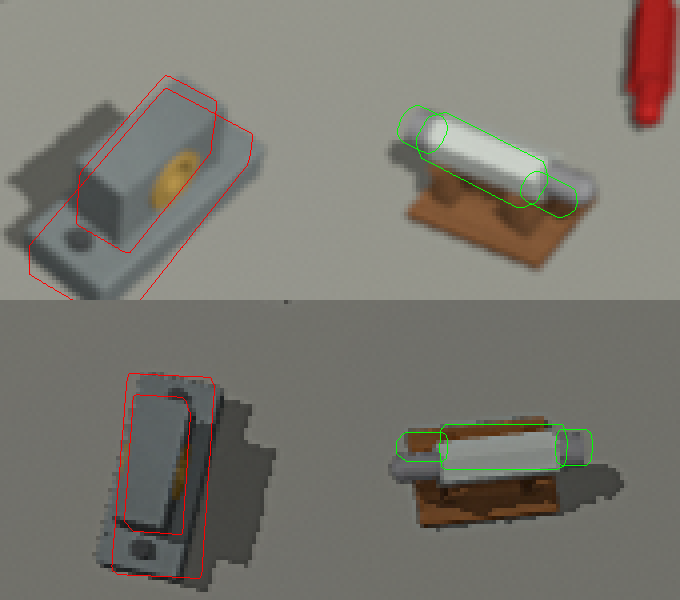

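The housing outline converged only with yaw near -0.29, and the handle thresholds were wrong. I'll refine both.

```bash
cat > run.py <<'E'
from fit import *
np.set_printoptions(suppress=True,precision=4)
pics=[manip.snapshot(n) for n in("scene","top")]
def comp(m,px):
    n,l=cv2.connectedComponents(m.astype(np.uint8));y,x=px[1],px[0]
    w=l[y-6:y+7,x-6:x+7];w=w[w>0];k=np.bincount(w).argmax();return (l==k).astype(float)
H=[];G=[]
for p,hp,gp,th in zip(pics,[(295,225),(220,190)],[(168,165),(348,185)],(163,110)):
    f=p["frame"].astype(int);R,B=f[...,0],f[...,2]
    hm=cv2.morphologyEx((((B-R)>2)|(R-B>50)).astype(np.uint8),cv2.MORPH_CLOSE,np.ones((5,5)))
    H.append(comp(hm,hp)); G.append(comp(f.min(2)>th,gp)); print(H[-1].sum(),G[-1].sum())
hq,e=fit(pics,H,housing,[.56,.155,0,-.25],[0,1,3]);print(hq,e)
for i in(0,1): print(fit(pics[i:i+1],H[i:i+1],housing,hq,[0,1,3]))
gq,e=fit(pics,G,[handle],[.56,-.196,.05,.05],[0,1,2,3]);print("g",gq,e)
for i in(0,1): print(fit(pics[i:i+1],G[i:i+1],[handle],[*gq[:2],.05,gq[3]],[0,1,3]))
rows=[]
for p,(x,y),(u,v) in zip(pics,[(260,180),(180,150)],[(130,125),(310,145)]):
    big=cv2.resize(cv2.cvtColor(p["frame"],cv2.COLOR_RGB2BGR),None,fx=4,fy=4,interpolation=cv2.INTER_NEAREST)
    for parts,q,c in((housing,hq,(0,0,255)),(gauge,gq,(0,255,0))):
      for P in parts:
        m=cv2.resize((sil(p,[P],q)*255).astype(np.uint8),None,fx=4,fy=4)
        cs,_=cv2.findContours((m>127).astype(np.uint8),0,2);cv2.drawContours(big,cs,-1,c,1)
    rows.append(np.hstack([big[y*4:y*4+300,x*4:x*4+340],big[v*4:v*4+300,u*4:u*4+340]]))
cv2.imwrite("pics/fit2.png",np.vstack(rows))
E
python3 run.py
```

```text
1746.0 205.0
1075.0 284.0
[ 0.5569  0.1553  0.     -0.2262] 0.18286802588053525
(array([ 0.5541,  0.1531,  0.    , -0.1653]), np.float64(0.09447701188149944))
(array([ 0.5581,  0.1563,  0.    , -0.262 ]), np.float64(0.07498039215686274))
g [ 0.5702 -0.2088  0.0521  0.0209] 1.4271710415530006
(array([ 0.5709, -0.2095,  0.05  ,  0.0497]), np.float64(1.0985174557627928))
(array([ 0.57  , -0.203 ,  0.05  ,  0.0404]), np.float64(0.2483291908312621))
```

View pics/fit2.png

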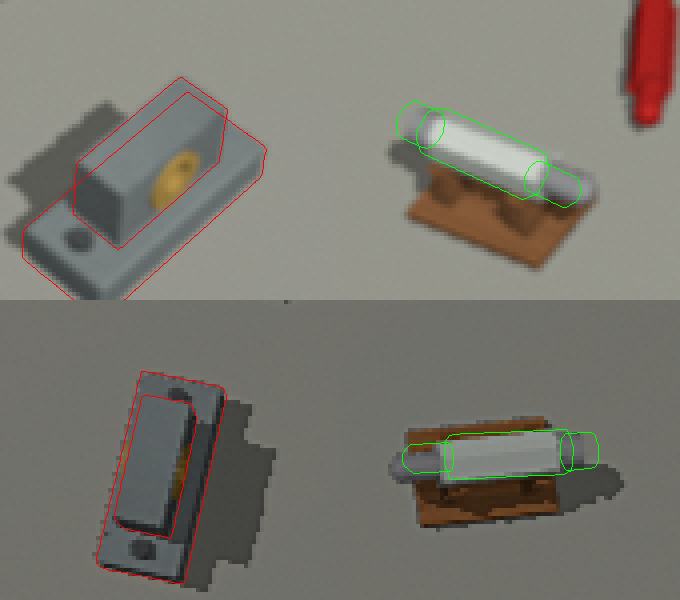

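```bash
cat > edge.py <<'E'
from fit import *
from scipy.ndimage import map_coordinates,gaussian_filter
from scipy.optimize import differential_evolution
np.set_printoptions(suppress=True,precision=4)
def grads(p):
    f=p["frame"].astype(float); out=[]
    for ch in [f[...,0],f[...,1],f[...,2]]:
        g=gaussian_filter(ch,.8);out.append(np.gradient(g))
    return np.array(out) # ch,(dy,dx),h,w
def xf(X,q):
    c,s=np.cos(q[3]),np.sin(q[3]);return X@np.array([[c,s,0],[-s,c,0],[0,0,1]])+q[:3]
def seg(a,b,n=40): t=np.linspace(.03,.97,n)[:,None];return a*(1-t)+b*t
def score(p,g,poly): # list of 2D point chains
    s=[];
    for c in poly:
        d=np.gradient(c,axis=0);n=np.c_[-d[:,1],d[:,0]]/ (np.linalg.norm(d,axis=1)[:,None]+1e-9)
        v=sum(abs(map_coordinates(ch[1],c.T[::-1],order=1)*n[:,0]+map_coordinates(ch[0],c.T[::-1],order=1)*n[:,1]) for ch in g)
        s.append(np.minimum(v,60)*np.linalg.norm(d,axis=1))
    s=np.concatenate(s);return s.sum()/sum(np.linalg.norm(np.diff(c,axis=0),axis=1).sum() for c in poly)
def rect(x,y,z): return np.array([[-x,-y,z],[x,-y,z],[x,y,z],[-x,y,z]])
def hpoly(p,q):
    ch=[]
    for R,k in((rect(.043,.017,.075),4),):
        for i in range(4): ch.append(proj(p,xf(seg(R[i],R[(i+1)%4]),q)))
    m=np.vstack(housing);
    h=cv2.convexHull(proj(p,xf(housing[0],q)).astype(np.float32))[:,0].astype(float)
    for i in range(len(h)): ch.append(seg(h[i],h[(i+1)%len(h)]))
    return ch
def gpoly(p,q):
    ch=[]
    for P in gauge:
        h=cv2.convexHull(proj(p,xf(P,q)).astype(np.float32))[:,0].astype(float)
        h=np.r_[h,h[:1]];ch+= [seg(h[i],h[i+1],12) for i in range(len(h)-1) if np.linalg.norm(h[i+1]-h[i])>.3]
    return ch
def efit(pics,poly,q0,free,rng):
    G=[grads(p) for p in pics]
    def f(v):
        q=np.array(q0,float);q[free]=v;return -sum(score(p,g,poly(p,q)) for p,g in zip(pics,G))
    b=[(q0[i]-rng[i],q0[i]+rng[i]) for i in free]
    r=differential_evolution(f,b,seed=1,popsize=12,maxiter=40,tol=1e-4);q=np.array(q0,float);q[free]=r.x;return q,-r.fun
E
cat > run2.py <<'E'
from edge import *
pics=[manip.snapshot(n) for n in("scene","top")]
rg=[.015,.015,.006,.2]
for s,ps in(("both",pics),("scene",pics[:1]),("top",pics[1:])):
    h=efit(ps,hpoly,[.557,.155,0,-.23],[0,1,3],rg);g=efit(ps,gpoly,[.568,-.2,.05,.04],[0,1,3],rg);print(s,h,g)
    if s=="both":hq,gq=h[0],g[0]; print(efit(ps,gpoly,[.568,-.2,.05,.04],[0,1,2,3],rg))
rows=[]
for p,(x,y),(u,v) in zip(pics,[(260,180),(180,150)],[(130,125),(310,145)]):
    big=cv2.resize(cv2.cvtColor(p["frame"],cv2.COLOR_RGB2BGR),None,fx=4,fy=4,interpolation=cv2.INTER_CUBIC)
    for ch,c in((hpoly(p,hq),(0,0,255)),(gpoly(p,gq),(0,255,0))):
      for s in ch: cv2.polylines(big,[np.round(s*4+2).astype(np.int32)],False,c,1)
    rows.append(np.hstack([big[y*4:y*4+300,x*4:x*4+340],big[v*4:v*4+300,u*4:u*4+340]]))
cv2.imwrite("pics/fit3.png",np.vstack(rows))
E
time python3 run2.py
```

```text
both (array([ 0.556 ,  0.1551,  0.    , -0.2313]), np.float64(57.09402792507399)) (array([ 0.5685, -0.2004,  0.05  ,  0.1072]), np.float64(74.7082127454119))
(array([ 0.5685, -0.2006,  0.0495,  0.1105]), np.float64(74.75627550041509))
scene (array([ 0.5554,  0.1547,  0.    , -0.2252]), np.float64(28.746817295331127)) (array([ 0.5716, -0.2008,  0.05  , -0.0726]), np.float64(31.680068863349288))
top (array([ 0.5563,  0.1554,  0.    , -0.2343]), np.float64(28.897458278526866)) (array([ 0.5683, -0.2008,  0.05  ,  0.0915]), np.float64(42.97799304624708))
real	0m38.888s
user	0m40.863s
sys	0m0.196s
```

View pics/fit3.png

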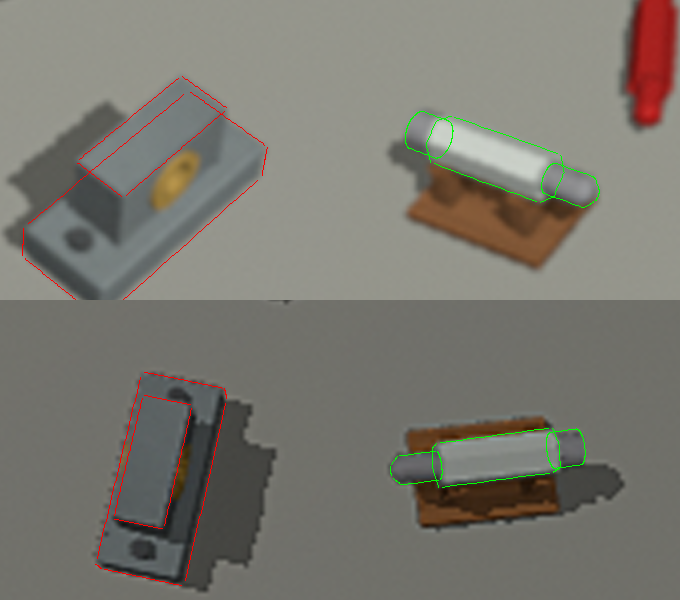

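Measured poses:
- **Gauge:** (0.5685, -0.2005, 0.0495), yaw about 0.10, go end at +y. The height matches the 50 mm given.
- **Housing:** (0.556, 0.155), yaw -0.231, and both views agree.

Next is a helper that works out the moves.

```bash
cat > plan.py <<'E'
import sys,numpy as np
from bench import manip
from scipy.spatial.transform import Rotation as Ro
np.set_printoptions(suppress=True,precision=4)
# usage: plan.py x y z gaugeyaw n  -> rows; tool down, tool y along gauge x
def tool(yaw): # columns tool axes; y=(cos,sin,0) , z down
    y=np.array([np.cos(yaw),np.sin(yaw),0]);z=np.array([0,0,-1.]);return Ro.from_matrix(np.c_[np.cross(y,z),y,z])
def cur():
    s=manip.sense();w,x,y,z=s["tcp_rot"];return s["tool_pos"],Ro.from_quat([x,y,z,w]),s
if __name__=="__main__":
    x,y,z,yaw,n=map(float,sys.argv[1:6]);n=int(n)
    p,R,s=cur();Rt=tool(yaw);rv=(R.inv()*Rt).as_rotvec()
    d=(np.array([x,y,z])-p)/n
    print("t",s["time"],"p",p,"toolx",R.as_matrix()[:,0],"rotvec",rv,"F",s["force"],"q",s["q"])
    for i in range(n):
        print([*(R.inv().apply(d)*1e3).round(1),*(rv/n).round(3)]);R=R*Ro.from_rotvec(rv/n)
E
python3 plan.py .5685 -.2005 .14 .1 13
```

```text
t 1.1 p [ 0.1436 -0.6339  0.2423] toolx [ 0.9753  0.2209 -0.    ] rotvec [-0.0001 -0.0001 -1.448 ] F [ 0.0531 -0.2461 -0.0347] q [ 1.2488  0.3332  0.0399  1.4654 -0.0134  1.3433 -0.0585]
[np.float64(39.2), np.float64(-25.3), np.float64(7.9), np.float64(-0.0), np.float64(-0.0), np.float64(-0.111)]
[np.float64(41.8), np.float64(-20.8), np.float64(7.9), np.float64(-0.0), np.float64(-0.0), np.float64(-0.111)]
[np.float64(43.9), np.float64(-16.0), np.float64(7.9), np.float64(-0.0), np.float64(-0.0), np.float64(-0.111)]
[np.float64(45.4), np.float64(-11.0), np.float64(7.9), np.float64(-0.0), np.float64(-0.0), np.float64(-0.111)]
[np.float64(46.3), np.float64(-5.9), np.float64(7.9), np.float64(-0.0), np.float64(-0.0), np.float64(-0.111)]
[np.float64(46.7), np.float64(-0.7), np.float64(7.9), np.float64(-0.0), np.float64(-0.0), np.float64(-0.111)]
[np.float64(46.5), np.float64(4.5), np.float64(7.9), np.float64(-0.0), np.float64(-0.0), np.float64(-0.111)]
[np.float64(45.7), np.float64(9.6), np.float64(7.9), np.float64(-0.0), np.float64(-0.0), np.float64(-0.111)]
[np.float64(44.3), np.float64(14.6), np.float64(7.9), np.float64(-0.0), np.float64(-0.0), np.float64(-0.111)]
[np.float64(42.4), np.float64(19.5), np.float64(7.9), np.float64(-0.0), np.float64(-0.0), np.float64(-0.111)]
[np.float64(40.0), np.float64(24.1), np.float64(7.9), np.float64(-0.0), np.float64(-0.0), np.float64(-0.111)]
[np.float64(37.1), np.float64(28.4), np.float64(7.9), np.float64(-0.0), np.float64(-0.0), np.float64(-0.111)]
[np.float64(33.7), np.float64(32.3), np.float64(7.9), np.float64(-0.0), np.float64(-0.0), np.float64(-0.111)]
```

Request:
jog_arm([
  [1,39,-25,6,0,0,-0.111],
  [1,42,-21,6,0,0,-0.111],
  [1,44,-16,6,0,0,-0.111],
  [1,45,-11,6,0,0,-0.111],
  [1,46,-6,6,0,0,-0.111],
  [1,47,-1,6,0,0,-0.111],
  [1,46,4,6,0,0,-0.111],
  [1,46,10,6,0,0,-0.111],
  [1,44,15,6,0,0,-0.111],
  [1,42,20,6,0,0,-0.111],
  [1,40,24,6,0,0,-0.111],
  [1,37,28,6,0,0,-0.111],
])

```text
time: 2.3
tool_pos: [0.5373, -0.2344, 0.1704]
tcp_rot: [0.0, 0.711, 0.703, 0.0]
force: [1.0, -0.2, 1.0]
finger_gap: 0.0851
grasp_force: 0.0
```

```bash
python3 plan.py .5685 -.2005 .12 .1 3
```

```text
t 2.3 p [ 0.5373 -0.2344  0.1704] toolx [ 0.0118  0.9999 -0.0004] rotvec [ 0.0006  0.0004 -0.1118] F [ 0.977  -0.1623  0.9513] q [ 0.7119  0.2879 -0.4471  1.6983  0.1331  1.1848  0.2189]
[np.float64(11.4), np.float64(10.2), np.float64(16.8), np.float64(0.0), np.float64(0.0), np.float64(-0.037)]
[np.float64(11.0), np.float64(10.7), np.float64(16.8), np.float64(0.0), np.float64(0.0), np.float64(-0.037)]
[np.float64(10.6), np.float64(11.1), np.float64(16.8), np.float64(0.0), np.float64(0.0), np.float64(-0.037)]
```

Request:
jog_arm([
  [1,11.4,10.2,15,0,0,-0.04],
  [1,11,10.7,15,0,0,-0.04],
  [1,10.6,11.1,15,0,0,-0.032],
  [1,0,0,0,0,0,0],
  [1,0,0,0,0,0,0],
])

```text
time: 2.8
tool_pos: [0.5667, -0.2028, 0.1249]
tcp_rot: [-0.0, 0.673, 0.74, -0.0]
force: [-0.7, -1.3, 0.1]
finger_gap: 0.0851
grasp_force: 0.0
```

```bash
python3 plan.py .5685 -.2005 .042 .1 1; python3 - <<'E'
from edge import *
from plan import cur
p,R,s=cur();pc=manip.snapshot("scene")
big=cv2.resize(cv2.cvtColor(pc["frame"],cv2.COLOR_RGB2BGR),None,fx=4,fy=4,interpolation=cv2.INTER_CUBIC)
for c in gpoly(pc,[.5685,-.2005,.05,.1]): cv2.polylines(big,[np.round(c*4+2).astype(np.int32)],False,(0,255,0),1)
cv2.imwrite("pics/pre.png",big[360:860,440:940])
E
```

```text
t 2.8 p [ 0.5667 -0.2028  0.1249] toolx [-0.0943  0.9955  0.0002] rotvec [-0.0013 -0.0002 -0.0056] F [-0.6932 -1.3404  0.1257] q [ 0.6538  0.3663 -0.4703  1.704   0.1819  1.116   0.2242]
[np.float64(2.1), np.float64(2.1), np.float64(82.9), np.float64(-0.001), np.float64(-0.0), np.float64(-0.006)]
```

View pics/pre.png

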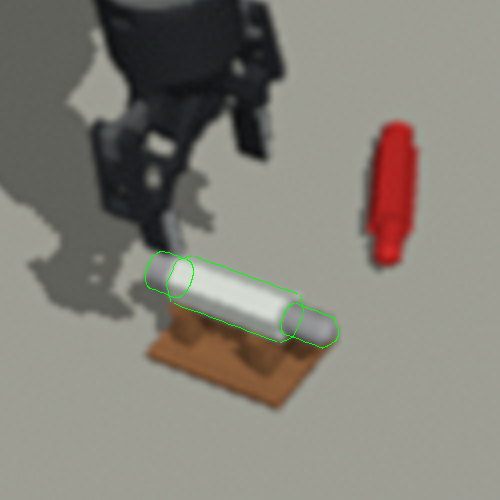

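The enlarged crop confirms the aluminium gauge in its cradle at scene px (168,162), with the steel nose to the right at about (190,171) matching the outline. The red look-alike at (207,138) is clear of it. Next I descend and grip.

Request:
jog_arm([
  [1,2,2,20,0,0,0],
  [1,0,0,20,0,0,0],
  [1,0,0,20,0,0,0],
  [1,0,0,15,0,0,0],
  [1,0,0,8,0,0,0],
  [1,0,0,0,0,0,0],
  [1,0,0,0,0,0,0],
])

```text
time: 3.55
tool_pos: [0.5696, -0.2002, 0.0431]
tcp_rot: [0.0, 0.673, 0.74, 0.0]
force: [-0.7, -0.7, 0.5]
finger_gap: 0.0856
grasp_force: 0.0
```

Request:
jog_arm([
  [0.2,0,0,0,0,0,0],
  [0.2,0,0,0,0,0,0],
  [0,0,0,0,0,0,0],
  [0,0,0,0,0,0,0],
  [0,0,0,0,0,0,0],
  [0,0,0,0,0,0,0],
  [0,0,0,0,0,0,0],
  [0,0,0,0,0,0,0],
], grip_force=90)

```text
time: 4.35
tool_pos: [0.5671, -0.2002, 0.0427]
tcp_rot: [-0.001, 0.673, 0.74, -0.002]
force: [-11.1, 0.7, 12.6]
finger_gap: 0.0263
grasp_force: 90.0
```

```bash
python3 plan.py .5685 -.2005 .042 .1 1
```

```text
t 4.35 p [ 0.5671 -0.2002  0.0427] toolx [-0.0949  0.9955 -0.    ] rotvec [-0.0042  0.     -0.0049] F [-11.0815   0.7487  12.6315] q [ 0.6278  0.4593 -0.4492  1.7675  0.2368  0.9724  0.1791]
[np.float64(-0.4), np.float64(1.4), np.float64(0.7), np.float64(-0.004), np.float64(0.0), np.float64(-0.005)]
```

Gripped. The force shows the arm yields about 4.4 N/mm. Next I lift and go to the pre-insertion pose.

Request:
jog_arm([
  [0,0,-2.4,0,0,0,0],
  [0,0,0,-6,0,0,0],
  [0,0,0,-15,0,0,0],
  [0,0,0,-20,0,0,0],
  [0,0,0,-20,0,0,0],
  [0,0,0,0,0,0,0],
  [0,0,0,0,0,0,0],
])

```text
time: 5.05
tool_pos: [0.5669, -0.2001, 0.1037]
tcp_rot: [0.0, 0.672, 0.74, 0.0]
force: [-0.5, -0.4, -4.0]
finger_gap: 0.0265
grasp_force: 88.9
```

```bash
python3 plan.py .5315 .0508 .104 -.231 10
```

```text
t 5.05 p [ 0.5669 -0.2001  0.1037] toolx [-0.0958  0.9954 -0.0005] rotvec [0.0007 0.0003 0.327 ] F [-0.5159 -0.4024 -4.0082] q [ 0.6478  0.3857 -0.4688  1.7267  0.1948  1.0746  0.2115]
[np.float64(25.3), np.float64(-1.1), np.float64(-0.0), np.float64(0.0), np.float64(0.0), np.float64(0.033)]
[np.float64(25.3), np.float64(-1.9), np.float64(-0.0), np.float64(0.0), np.float64(0.0), np.float64(0.033)]
[np.float64(25.2), np.float64(-2.8), np.float64(-0.0), np.float64(0.0), np.float64(0.0), np.float64(0.033)]
[np.float64(25.1), np.float64(-3.6), np.float64(-0.0), np.float64(0.0), np.float64(0.0), np.float64(0.033)]
[np.float64(24.9), np.float64(-4.4), np.float64(-0.0), np.float64(0.0), np.float64(0.0), np.float64(0.033)]
[np.float64(24.8), np.float64(-5.2), np.float64(-0.0), np.float64(0.0), np.float64(0.0), np.float64(0.033)]
[np.float64(24.6), np.float64(-6.0), np.float64(-0.0), np.float64(0.0), np.float64(0.0), np.float64(0.033)]
[np.float64(24.4), np.float64(-6.8), np.float64(-0.0), np.float64(0.0), np.float64(0.0), np.float64(0.033)]
[np.float64(24.2), np.float64(-7.6), np.float64(-0.0), np.float64(0.0), np.float64(0.0), np.float64(0.033)]
[np.float64(23.9), np.float64(-8.4), np.float64(-0.0), np.float64(0.0), np.float64(0.0), np.float64(0.033)]
```

Request:
jog_arm([
  [0,25.3,-1.1,0,0,0,0.033],
  [0,25.3,-1.9,0,0,0,0.033],
  [0,25.2,-2.8,0,0,0,0.033],
  [0,25.1,-3.6,0,0,0,0.033],
  [0,24.9,-4.4,0,0,0,0.033],
  [0,24.8,-5.2,0,0,0,0.033],
  [0,24.6,-6,0,0,0,0.033],
  [0,24.4,-6.8,0,0,0,0.033],
  [0,24.2,-7.6,0,0,0,0.033],
  [0,23.9,-8.4,0,0,0,0.03],
  [0,0,0,0,0,0,0],
  [0,0,0,0,0,0,0],
])

```text
time: 6.25
tool_pos: [0.5311, 0.0513, 0.1024]
tcp_rot: [-0.0, 0.783, 0.622, -0.001]
force: [1.0, -0.8, -3.3]
finger_gap: 0.0267
grasp_force: 88.8
```

```bash
python3 plan.py .5315 .0508 .0446 -.231 1
```

```text
t 6.25 p [0.5311 0.0513 0.1024] toolx [ 0.2272  0.9739 -0.0005] rotvec [-0.0015  0.0005  0.0018] F [ 1.0131 -0.8352 -3.3039] q [ 0.312   0.2715 -0.5575  1.8854  0.1658  1.0319 -0.544 ]
[np.float64(-0.4), np.float64(0.5), np.float64(57.8), np.float64(-0.002), np.float64(0.0), np.float64(0.002)]
```

Request:
jog_arm([
  [0,0,0.5,15,0,0,0.002],
  [0,0,0,20,0,0,0],
  [0,0,0,15,0,0,0],
  [0,0,0,7.8,0,0,0],
  [0,0,0,0,0,0,0],
  [0,0,0,0,0,0,0],
  [0,0,0,0,0,0,0],
])

```text
time: 6.95
tool_pos: [0.533, 0.0509, 0.0463]
tcp_rot: [0.0, 0.785, 0.62, 0.001]
force: [0.6, -0.7, -2.9]
finger_gap: 0.0267
grasp_force: 88.9
```

```bash
python3 plan.py .5315 .0508 .0446 -.231 1; python3 - <<'E'
from edge import *
from plan import cur
p,R,s=cur();x=R.as_matrix()[:,0];q=[p[0],p[1],p[2]+.0073,np.arctan2(-x[0],x[1])]
hq=[.556,.1551,0,-.231]
t=[]
for n,(u,v) in(("scene",(230,170)),("top",(180,140))):
    pc=manip.snapshot(n);big=cv2.resize(cv2.cvtColor(pc["frame"],cv2.COLOR_RGB2BGR),None,fx=4,fy=4,interpolation=cv2.INTER_CUBIC)
    for ch,k in((gpoly(pc,q),(0,255,0)),(hpoly(pc,hq),(0,0,255))):
        for c in ch: cv2.polylines(big,[np.round(c*4+2).astype(np.int32)],False,k,1)
    t.append(big[v*4:v*4+400,u*4:u*4+400])
cv2.imwrite("pics/pre2.png",np.hstack(t))
E
```

```text
t 6.95 p [0.533  0.0509 0.0463] toolx [0.231  0.973  0.0004] rotvec [ 0.0012 -0.0004 -0.0021] F [ 0.5594 -0.653  -2.9031] q [ 0.2888  0.3476 -0.5384  1.9276  0.221   0.923  -0.5904]
[np.float64(-0.5), np.float64(-1.4), np.float64(1.7), np.float64(0.001), np.float64(-0.0), np.float64(-0.002)]
```

View pics/pre2.png

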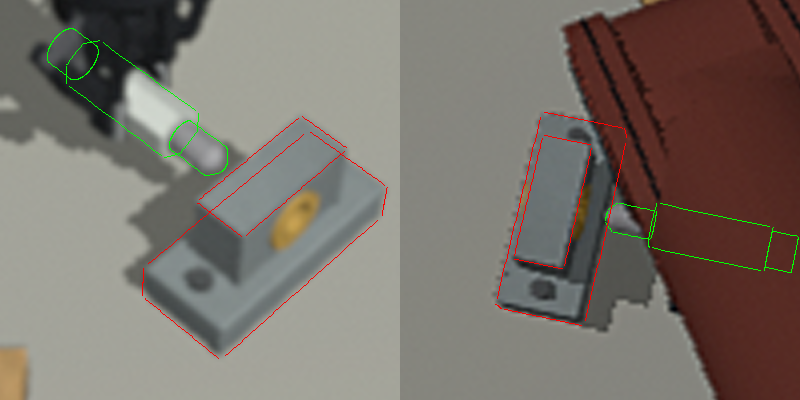

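The gauge sits in the grip as expected: the outline matches in both tiles, with the nose at scene-tile px (215,165) pointing at the hidden -y mouth. Now I feel forward.

Request:
jog_arm([
  [0,3,-1.4,1.7,0,0,-0.002],
  [0,3,0,0,0,0,0],
  [0,2,0,0,0,0,0],
  [0,2,0,0,0,0,0],
  [0,1,0,0,0,0,0],
  [0,0,0,0,0,0,0],
  [0,0,0,0,0,0,0],
  [0,0,0,0,0,0,0],
])

```text
time: 7.85
tool_pos: [0.5335, 0.0618, 0.0438]
tcp_rot: [0.0, 0.784, 0.621, -0.0]
force: [0.6, -0.4, -3.3]
finger_gap: 0.0266
grasp_force: 88.9
```

```bash
cat > st.py <<'E'
from plan import *
# tool position in bore frame (est.), force in tool frame (gauge axial x, lateral y, down z), weight removed
w=-.231;c,s_=np.cos(w),np.sin(w)
M=np.array([[c,s_,0],[-s_,c,0],[0,0,1]])
p,R,s=cur();b=M@(p-[.556,.1551,.0427])*1e3
print("t",round(s["time"],2),"bore-frame gauge origin mm",b.round(2),"Ftool",R.inv().apply(s["force"]-[.3,-.6,-3]).round(2),"Mtool",R.inv().apply(s["moment"]).round(2),"rot",(tool(w).inv()*R).as_rotvec().round(4),"gf",round(float(s["grasp_force"]),1))
E
python3 st.py
```

```text
t 7.85 bore-frame gauge origin mm [ -0.51 -96.01   1.13] Ftool [0.3  0.24 0.34] Mtool [0.01 0.01 0.02] rot [-0.     -0.      0.0002] gf 88.9
```

Request:
jog_arm([
  [0,1.5,0.5,0,0,0,0],
  [0,1.5,0,0,0,0,0],
  [0,1,0,0,0,0,0],
  [0,1,0,0,0,0,0],
  [0,1,0,0,0,0,0],
  [0,0,0,0,0,0,0],
  [0,0,0,0,0,0,0],
])

```text
time: 8.55
tool_pos: [0.5354, 0.0676, 0.0438]
tcp_rot: [-0.0, 0.784, 0.621, -0.0]
force: [0.4, 0.8, -3.1]
finger_gap: 0.0265
grasp_force: 88.9
```

```bash
python3 st.py
```

```text
t 8.55 bore-frame gauge origin mm [ -0.05 -89.89   1.12] Ftool [ 1.34 -0.26  0.12] Mtool [ 0.   -0.01  0.03] rot [0. 0. 0.] gf 88.9
```

Request:
jog_arm([
  [0,1,0,0,0,0,0],
  [0,1,0,0,0,0,0],
  [0,0.5,0,0,0,0,0],
  [0,0,0,0,0,0,0],
  [0,0,0,0,0,0,0],
])

```text
time: 9.05
tool_pos: [0.5359, 0.07, 0.0438]
tcp_rot: [-0.0, 0.784, 0.621, -0.0]
force: [0.3, -0.7, -3.8]
finger_gap: 0.0265
grasp_force: 88.9
```

```bash
python3 st.py
```

```text
t 9.05 bore-frame gauge origin mm [ -0.07 -87.42   1.11] Ftool [-0.1   0.02  0.76] Mtool [ 0.01 -0.01 -0.01] rot [ 0.0001 -0.      0.    ] gf 88.9
```

Request:
jog_arm([
  [0,1,0,0,0,0,0],
  [0,1,0,0,0,0,0],
  [0,0,0,0,0,0,0],
  [0,0,0,0,0,0,0],
])

```text
time: 9.45
tool_pos: [0.5363, 0.0716, 0.0438]
tcp_rot: [0.0, 0.784, 0.621, -0.0]
force: [-1.4, -2.2, -2.7]
finger_gap: 0.0268
grasp_force: 89.0
```

```bash
python3 st.py
```

```text
t 9.45 bore-frame gauge origin mm [ -0.07 -85.83   1.08] Ftool [-1.97 -1.32 -0.31] Mtool [ 0.11 -0.65 -0.03] rot [ 0.0002 -0.0005  0.0003] gf 89.0
```

Request:
jog_arm([
  [0,0.7,0,0,0,0,0],
  [0,0,0,0,0,0,0],
  [0,0,0,0,0,0,0],
])

```text
time: 9.75
tool_pos: [0.5363, 0.0717, 0.0437]
tcp_rot: [0.0, 0.784, 0.621, -0.001]
force: [-3.0, -5.4, -2.1]
finger_gap: 0.0265
grasp_force: 89.1
```

```bash
python3 st.py
```

```text
t 9.75 bore-frame gauge origin mm [ -0.05 -85.7    1.02] Ftool [-5.39 -2.09 -0.86] Mtool [ 0.13 -0.92 -0.03] rot [ 0.0004 -0.0013  0.0008] gf 89.1
```

The rim pushes towards -x and slightly up, so I follow it.

Request:
jog_arm([
  [0,-0.3,-0.5,-0.2,0,0,0],
  [0,0,-0.5,-0.2,0,0,0],
  [0,0,-0.4,-0.2,0,0,0],
  [0,0,0,0,0,0,0],
  [0,0,0,0,0,0,0],
])

```text
time: 10.25
tool_pos: [0.5356, 0.0734, 0.0447]
tcp_rot: [-0.0, 0.784, 0.621, 0.001]
force: [1.2, 0.4, -1.6]
finger_gap: 0.0267
grasp_force: 89.1
```

```bash
python3 st.py
```

```text
t 10.25 bore-frame gauge origin mm [ -1.2  -84.2    2.03] Ftool [ 1.17  0.61 -1.37] Mtool [-0.25  0.05  0.09] rot [-0.0008  0.0011 -0.0005] gf 89.1
```

Request:
jog_arm([
  [0,0.7,0,-0.3,0,0,0],
  [0,0.7,0,0,0,0,0],
  [0,0.6,0,0,0,0,0],
  [0,0,0,0,0,0,0],
  [0,0,0,0,0,0,0],
])

```text
time: 10.75
tool_pos: [0.5358, 0.0748, 0.0448]
tcp_rot: [0.0, 0.784, 0.621, 0.0]
force: [2.6, -0.9, -1.6]
finger_gap: 0.0263
grasp_force: 89.2
```

```bash
python3 st.py
```

```text
t 10.75 bore-frame gauge origin mm [ -1.26 -82.8    2.14] Ftool [ 0.28  2.28 -1.37] Mtool [-0.41 -0.02  0.11] rot [-0.0004  0.0004 -0.    ] gf 89.2
```

Request:
jog_arm([
  [0,0,0.4,-0.3,0,0,0],
  [0,1,0,0,0,0,0],
  [0,1,0,0,0,0,0],
  [0,1,0,0,0,0,0],
  [0,0,0,0,0,0,0],
  [0,0,0,0,0,0,0],
])

```text
time: 11.35
tool_pos: [0.5366, 0.0776, 0.045]
tcp_rot: [-0.0, 0.784, 0.621, 0.0]
force: [1.3, 0.2, -1.4]
finger_gap: 0.0264
grasp_force: 89.1
```

```bash
python3 st.py
```

```text
t 11.35 bore-frame gauge origin mm [ -1.13 -79.87   2.3 ] Ftool [ 1.    0.75 -1.63] Mtool [-0.25  0.26  0.07] rot [ 0.0001  0.0001 -0.0001] gf 89.1
```

Request:
jog_arm([
  [0,0,0.1,-0.3,0,0,0],
  [0,1,0,0,0,0,0],
  [0,1,0,0,0,0,0],
  [0,1,0,0,0,0,0],
  [0,1,0,0,0,0,0],
  [0,1,0,0,0,0,0],
  [0,0,0,0,0,0,0],
])

```text
time: 12.05
tool_pos: [0.5378, 0.0825, 0.0453]
tcp_rot: [-0.0, 0.784, 0.621, -0.0]
force: [0.3, 0.0, -2.6]
finger_gap: 0.0264
grasp_force: 89.6
```

```bash
python3 st.py
```

```text
t 12.05 bore-frame gauge origin mm [ -1.07 -74.79   2.58] Ftool [ 0.59 -0.12 -0.43] Mtool [-0.08  0.23  0.01] rot [ 0.0002  0.0001 -0.0002] gf 89.6
```

Free. I go deeper.

Request:
jog_arm([
  [0,1,0,0,0,0,0],
  [0,1,0,0,0,0,0],
  [0,1,0,0,0,0,0],
  [0,1,0,0,0,0,0],
  [0,1,0,0,0,0,0],
  [0,1,0,0,0,0,0],
  [0,0,0,0,0,0,0],
])

```text
time: 12.75
tool_pos: [0.5393, 0.0884, 0.0453]
tcp_rot: [-0.0, 0.784, 0.621, 0.0]
force: [0.3, -0.1, -2.8]
finger_gap: 0.0264
grasp_force: 89.8
```

```bash
python3 st.py
```

```text
t 12.75 bore-frame gauge origin mm [ -0.98 -68.76   2.64] Ftool [ 0.51 -0.11 -0.25] Mtool [-0.03 -0.25  0.04] rot [-0.      0.0002 -0.0002] gf 89.8
```

Request:
jog_arm([
  [0,1,0,0,0,0,0],
  [0,1,0,0,0,0,0],
  [0,1,0,0,0,0,0],
  [0,1,0,0,0,0,0],
  [0,1,0,0,0,0,0],
  [0,0,0,0,0,0,0],
])

```text
time: 13.35
tool_pos: [0.5405, 0.0932, 0.0454]
tcp_rot: [-0.0, 0.784, 0.621, 0.0]
force: [-0.3, 0.9, -3.7]
finger_gap: 0.0268
grasp_force: 89.8
```

```bash
python3 st.py
```

```text
t 13.35 bore-frame gauge origin mm [ -0.95 -63.77   2.66] Ftool [ 1.31 -0.94  0.66] Mtool [ 0.05 -0.27 -0.  ] rot [ 0.      0.0002 -0.0002] gf 89.8
```

Request:
jog_arm([
  [0,0.7,0,0,0,0,0],
  [0,0.7,0,0,0,0,0],
  [0,0.7,0,0,0,0,0],
  [0,0.7,0,0,0,0,0],
  [0,0,0,0,0,0,0],
  [0,0,0,0,0,0,0],
])

```text
time: 13.95
tool_pos: [0.5411, 0.0958, 0.0453]
tcp_rot: [-0.0, 0.784, 0.621, -0.0]
force: [0.6, 0.1, -3.4]
finger_gap: 0.027
grasp_force: 89.8
```

```bash
python3 st.py
```

```text
t 13.95 bore-frame gauge origin mm [ -0.96 -61.18   2.65] Ftool [0.72 0.1  0.43] Mtool [-0.01 -0.12  0.01] rot [ 0.  0. -0.] gf 89.8
```

Request:
jog_arm([
  [0,0.6,0,0,0,0,0],
  [0,0.6,0,0,0,0,0],
  [0,0.6,0,0,0,0,0],
  [0,0,0,0,0,0,0],
  [0,0,0,0,0,0,0],
])

```text
time: 14.45
tool_pos: [0.5415, 0.0975, 0.0453]
tcp_rot: [-0.0, 0.784, 0.621, -0.0]
force: [-0.9, 0.2, -2.7]
finger_gap: 0.0264
grasp_force: 90.2
```

```bash
python3 st.py
```

```text
t 14.45 bore-frame gauge origin mm [ -0.93 -59.4    2.62] Ftool [ 0.47 -1.33 -0.31] Mtool [-0.08 -0.01 -0.05] rot [0. 0. 0.] gf 90.2
```

Request:
jog_arm([
  [0,0.6,0,0,0,0,0],
  [0,0.6,0,0,0,0,0],
  [0,0.4,0,0,0,0,0],
  [0,0,0,0,0,0,0],
  [0,0,0,0,0,0,0],
])

```text
time: 14.95
tool_pos: [0.5417, 0.0981, 0.0453]
tcp_rot: [0.0, 0.784, 0.621, -0.001]
force: [-1.9, -5.0, -1.5]
finger_gap: 0.0269
grasp_force: 90.6
```

```bash
python3 st.py
```

```text
t 14.95 bore-frame gauge origin mm [ -0.9  -58.75   2.55] Ftool [-4.78 -1.18 -1.54] Mtool [ 0.13 -1.02 -0.08] rot [ 0.0004 -0.0012  0.0007] gf 90.6
```

Shoulder contact is firm at about 5 N, full depth. I hold, then draw out.

Request:
jog_arm([
  [0,0.3,0,0,0,0,0],
  [0,0,0,0,0,0,0],
  [0,0,0,0,0,0,0],
  [0,0,0,0,0,0,0],
  [0,0,0,0,0,0,0],
  [0,-1,0,0,0,0,0],
  [0,-2,0,0,0,0,0],
  [0,-3,0,0,0,0,0],
  [0,-4,0,0,0,0,0],
  [0,-4,0,0,0,0,0],
  [0,-4,0,0,0,0,0],
  [0,-4,0,0,0,0,0],
])

```text
time: 16.15
tool_pos: [0.5367, 0.0775, 0.0453]
tcp_rot: [-0.0, 0.784, 0.621, -0.0]
force: [0.8, 0.3, -4.0]
finger_gap: 0.0262
grasp_force: 89.9
```

```bash
python3 st.py
```

```text
t 16.15 bore-frame gauge origin mm [ -0.99 -79.94   2.6 ] Ftool [0.95 0.31 0.99] Mtool [ 0.03 -0.78 -0.02] rot [ 0.0001 -0.      0.0001] gf 89.9
```

Request:
jog_arm([
  [0,-4,0,0,0,0,0],
  [0,-5,0,0,0,0,0],
  [0,-6,0,0,0,0,0],
  [0,-6,0,0,0,0,0],
  [0,-4,0,0,0,0,0],
  [0,0,0,-8,0,0,0],
  [0,0,0,-15,0,0,0],
  [0,0,0,-20,0,0,0],
  [0,0,0,-17,0,0,0],
  [0,0,0,-5,0,0,0],
  [0,0,0,0,0,0,0],
])

```text
time: 17.25
tool_pos: [0.5319, 0.0539, 0.1118]
tcp_rot: [0.001, 0.784, 0.621, 0.001]
force: [0.4, -0.6, -3.3]
finger_gap: 0.0264
grasp_force: 90.4
```

```bash
python3 st.py
```

```text
t 17.25 bore-frame gauge origin mm [  -0.27 -104.     69.05] Ftool [0.03 0.13 0.32] Mtool [ 0.03 -0.01  0.02] rot [-0.0024  0.0006 -0.0002] gf 90.4
```

Request:
jog_arm([
  [0,10,0,0,0,0,0],
  [0,18,0,0,0,0,0],
  [0,20,0,0,0,0,0],
  [0,20,0,0,0,0,0],
  [0,22,0,0,0,0,0],
  [0,22,0,0,0,0,0],
  [0,22,0,0,0,0,0],
  [0,22,0,0,0,0,0],
  [0,20,0,0,0,0,0],
  [0,16,0,0,0,0,0],
  [0,7,0,0,0,0,0],
  [0,0,0,0,0,0,0],
])

```text
time: 18.45
tool_pos: [0.5763, 0.2485, 0.1098]
tcp_rot: [-0.0, 0.783, 0.622, -0.0]
force: [0.9, -0.9, -3.6]
finger_gap: 0.0265
grasp_force: 90.4
```

```bash
python3 st.py
```

```text
t 18.45 bore-frame gauge origin mm [-1.65 95.54 67.09] Ftool [-0.21  0.63  0.63] Mtool [-0.05 -0.01 -0.04] rot [ 0.001   0.0001 -0.0016] gf 90.4
```

Next I descend to the bore axis height (2.6) with the gap to the mouth still about 16 mm.

Request:
jog_arm([
  [0,0,0.4,12,0,0,0.001],
  [0,0,0.3,18,0,0,0],
  [0,0,0,18,0,0,0],
  [0,0,0,12,0,0,0],
  [0,0,0,4.5,0,0,0],
  [0,0,0,0,0,0,0],
  [0,0,0,0,0,0,0],
])

```text
time: 19.15
tool_pos: [0.5778, 0.2472, 0.0465]
tcp_rot: [0.0, 0.784, 0.62, 0.0]
force: [0.0, -0.7, -3.2]
finger_gap: 0.0264
grasp_force: 90.4
```

```bash
python3 st.py
```

```text
t 19.15 bore-frame gauge origin mm [ 0.17 94.69  3.8 ] Ftool [-0.18 -0.23  0.19] Mtool [-0.06  0.05  0.04] rot [-0.0008  0.0006  0.0012] gf 90.4
```

Request:
jog_arm([
  [0,-2,-1.1,1.4,0,0,0],
  [0,-3,0,0,0,0,0],
  [0,-3,0,0,0,0,0],
  [0,-2,0,0,0,0,0],
  [0,-1.5,0,0,0,0,0],
  [0,-1,0,0,0,0,0],
  [0,0,0,0,0,0,0],
  [0,0,0,0,0,0,0],
])

```text
time: 19.95
tool_pos: [0.5735, 0.2354, 0.0445]
tcp_rot: [-0.0, 0.784, 0.621, 0.0]
force: [0.1, 0.3, -2.4]
finger_gap: 0.0264
grasp_force: 90.4
```

```bash
python3 st.py
```

```text
t 19.95 bore-frame gauge origin mm [-1.34 82.13  1.78] Ftool [ 0.81 -0.36 -0.63] Mtool [ 0.04 -0.01 -0.02] rot [-0.      0.0002  0.001 ] gf 90.4
```

Request:
jog_arm([
  [0,-0.7,0.3,-0.7,0,0,-0.001],
  [0,-0.7,0,0,0,0,0],
  [0,-0.7,0,0,0,0,0],
  [0,-0.7,0,0,0,0,0],
  [0,-0.4,0,0,0,0,0],
  [0,0,0,0,0,0,0],
])

```text
time: 20.55
tool_pos: [0.5731, 0.2325, 0.0453]
tcp_rot: [-0.0, 0.784, 0.621, 0.0]
force: [0.2, 1.2, -3.5]
finger_gap: 0.0271
grasp_force: 90.3
```

```bash
python3 st.py
```

```text
t 20.55 bore-frame gauge origin mm [-1.06 79.24  2.57] Ftool [ 1.76 -0.55  0.45] Mtool [-0.04  0.51 -0.04] rot [-0.0002  0.0008 -0.0003] gf 90.3
```

Contact is exactly at the predicted 79.2. I press to about 8 N.

Request:
jog_arm([
  [0,-0.5,0,0,0,0,0],
  [0,-0.4,0,0,0,0,0],
  [0,-0.2,0,0,0,0,0],
  [0,0,0,0,0,0,0],
])

```text
time: 20.95
tool_pos: [0.573, 0.2324, 0.0454]
tcp_rot: [-0.0, 0.784, 0.621, 0.001]
force: [2.9, 5.8, -5.8]
finger_gap: 0.0268
grasp_force: 90.2
```

```bash
python3 st.py
```

```text
t 20.95 bore-frame gauge origin mm [-1.13 79.17  2.75] Ftool [6.79 1.1  2.83] Mtool [-0.21  1.4  -0.09] rot [-0.0006  0.0023 -0.0009] gf 90.2
```

Request:
jog_arm([
  [0,-0.2,0,0,0,0,0],
  [0,0,0,0,0,0,0],
  [0,0,0,0,0,0,0],
  [0,0,0,0,0,0,0],
  [0,0,0,0,0,0,0],
  [0,0,0,0,0,0,0],
  [0,0,0,0,0,0,0],
  [0,0,0,0,0,0,0],
  [0,0,0,0,0,0,0],
  [0,0,0,0,0,0,0],
])

```text
time: 21.95
tool_pos: [0.573, 0.2324, 0.0455]
tcp_rot: [-0.001, 0.784, 0.621, 0.001]
force: [3.5, 6.2, -5.3]
finger_gap: 0.0263
grasp_force: 90.1
```

```bash
python3 st.py
```

```text
t 21.95 bore-frame gauge origin mm [-1.12 79.14  2.78] Ftool [7.34 1.54 2.36] Mtool [-0.16  1.49 -0.06] rot [-0.0007  0.0025 -0.001 ] gf 90.1
```

The no-go end is refused at about 7.5–8 N. I back off and lift.

Request:
jog_arm([
  [0,2,0,0,0,0,0],
  [0,5,0,0,0,0,0],
  [0,7,0,0,0,0,0],
  [0,3,0,0,0,0,0],
  [0,0,0,-10,0,0,0],
  [0,0,0,-18,0,0,0],
  [0,0,0,-20,0,0,0],
  [0,0,0,-16,0,0,0],
  [0,0,0,-4,0,0,0],
  [0,0,0,0,0,0,0],
])

```text
time: 22.95
tool_pos: [0.577, 0.2473, 0.1139]
tcp_rot: [0.0, 0.784, 0.621, 0.001]
force: [-1.1, -0.2, -4.2]
finger_gap: 0.0262
grasp_force: 90.3
```

```bash
python3 plan.py .567 -.2002 .1115 .0953 16
```

```text
t 22.95 p [0.577  0.2473 0.1139] toolx [0.2291 0.9734 0.0005] rotvec [ 0.0013 -0.0003 -0.3265] F [-1.0838 -0.2383 -4.2409] q [-0.0078  0.4516 -0.6001  1.6451  0.2766  1.1296 -0.9111]
[np.float64(-27.4), np.float64(5.8), np.float64(0.1), np.float64(0.0), np.float64(-0.0), np.float64(-0.02)]
[np.float64(-27.5), np.float64(5.2), np.float64(0.1), np.float64(0.0), np.float64(-0.0), np.float64(-0.02)]
[np.float64(-27.6), np.float64(4.7), np.float64(0.1), np.float64(0.0), np.float64(-0.0), np.float64(-0.02)]
[np.float64(-27.7), np.float64(4.1), np.float64(0.1), np.float64(0.0), np.float64(-0.0), np.float64(-0.02)]
[np.float64(-27.8), np.float64(3.6), np.float64(0.1), np.float64(0.0), np.float64(-0.0), np.float64(-0.02)]
[np.float64(-27.8), np.float64(3.0), np.float64(0.1), np.float64(0.0), np.float64(-0.0), np.float64(-0.02)]
[np.float64(-27.9), np.float64(2.4), np.float64(0.1), np.float64(0.0), np.float64(-0.0), np.float64(-0.02)]
[np.float64(-27.9), np.float64(1.8), np.float64(0.1), np.float64(0.0), np.float64(-0.0), np.float64(-0.02)]
[np.float64(-27.9), np.float64(1.3), np.float64(0.1), np.float64(0.0), np.float64(-0.0), np.float64(-0.02)]
[np.float64(-28.0), np.float64(0.7), np.float64(0.1), np.float64(0.0), np.float64(-0.0), np.float64(-0.02)]
[np.float64(-28.0), np.float64(0.1), np.float64(0.1), np.float64(0.0), np.float64(-0.0), np.float64(-0.02)]
[np.float64(-28.0), np.float64(-0.4), np.float64(0.1), np.float64(0.0), np.float64(-0.0), np.float64(-0.02)]
[np.float64(-28.0), np.float64(-1.0), np.float64(0.1), np.float64(0.0), np.float64(-0.0), np.float64(-0.02)]
[np.float64(-27.9), np.float64(-1.6), np.float64(0.1), np.float64(0.0), np.float64(-0.0), np.float64(-0.02)]
[np.float64(-27.9), np.float64(-2.1), np.float64(0.1), np.float64(0.0), np.float64(-0.0), np.float64(-0.02)]
[np.float64(-27.8), np.float64(-2.7), np.float64(0.1), np.float64(0.0), np.float64(-0.0), np.float64(-0.02)]
```

Request:
jog_arm([
  [0,-27,5.8,0,0,0,-0.02],
  [0,-27.5,5.2,0,0,0,-0.02],
  [0,-27.6,4.7,0,0,0,-0.02],
  [0,-27.7,4.1,0,0,0,-0.02],
  [0,-27.8,3.6,0,0,0,-0.02],
  [0,-27.8,3,0,0,0,-0.02],
  [0,-27.9,2.4,0,0,0,-0.02],
  [0,-27.9,1.8,0,0,0,-0.02],
  [0,-27.9,1.3,0,0,0,-0.02],
  [0,-28,0.7,0,0,0,-0.02],
  [0,-28,0.1,0,0,0,-0.02],
  [0,-28,-0.4,0,0,0,-0.02],
])

```text
time: 24.15
tool_pos: [0.5676, -0.0892, 0.112]
tcp_rot: [-0.001, 0.704, 0.711, -0.0]
force: [0.6, -0.1, -3.5]
finger_gap: 0.0267
grasp_force: 90.4
```

Request:
jog_arm([
  [0,-28,-1,0,0,0,-0.02],
  [0,-27.9,-1.6,0,0,0,-0.02],
  [0,-27.9,-2.1,0,0,0,-0.02],
  [0,-27.8,-2.7,0,0,0,-0.02],
  [0,0,0,0,0,0,0],
  [0,0,0,0,0,0,0],
  [0,0,0,0,0,0,0],
])

```text
time: 24.85
tool_pos: [0.5652, -0.1986, 0.1125]
tcp_rot: [-0.001, 0.675, 0.738, 0.0]
force: [-0.4, 0.8, -3.0]
finger_gap: 0.0265
grasp_force: 90.3
```

```bash
python3 plan.py .567 -.2002 .0435 .0953 1
```

```text
t 24.85 p [ 0.5652 -0.1986  0.1125] toolx [-0.0899  0.9959  0.0011] rotvec [-0.0009 -0.0012 -0.0053] F [-0.353  0.829 -3.047] q [ 0.6715  0.3786 -0.4985  1.7212  0.1993  1.0937  0.2005]
[np.float64(-1.8), np.float64(1.7), np.float64(68.9), np.float64(-0.001), np.float64(-0.001), np.float64(-0.005)]
```

Request:
jog_arm([
  [0,-1.8,1.7,15,0,0,-0.005],
  [0,0,0,18,0,0,0],
  [0,0,0,15,0,0,0],
  [0,0,0,10,0,0,0],
  [0,0,0,5,0,0,0],
  [0,0,0,0,0,0,0],
  [0,0,0,0,0,0,0],
  [0,0,0,0,0,0,0],
])

```text
time: 25.65
tool_pos: [0.5678, -0.2017, 0.0509]
tcp_rot: [0.001, 0.673, 0.74, 0.0]
force: [0.3, -1.0, -4.1]
finger_gap: 0.0266
grasp_force: 90.4
```

```bash
python3 plan.py .567 -.2002 .043 .0953 1
```

```text
t 25.65 p [ 0.5678 -0.2017  0.0509] toolx [-0.0938  0.9956 -0.0006] rotvec [ 0.0012  0.0006 -0.0014] F [ 0.3271 -1.0422 -4.1114] q [ 0.6547  0.4529 -0.4789  1.7626  0.2447  0.984   0.1747]
[np.float64(1.6), np.float64(-0.7), np.float64(7.9), np.float64(0.001), np.float64(0.001), np.float64(-0.001)]
```

Request:
jog_arm([
  [0,1.6,-0.7,2,0,0,0],
  [0,0,0,2,0,0,0],
  [0,0,0,2,0,0,0],
  [0,0,0,1.5,0,0,0],
  [0,0,0,0,0,0,0],
  [0,0,0,0,0,0,0],
])

```text
time: 26.25
tool_pos: [0.5669, -0.2001, 0.0428]
tcp_rot: [0.0, 0.673, 0.74, 0.0]
force: [1.2, 0.3, -1.6]
finger_gap: 0.0265
grasp_force: 90.5
```

```bash
python3 plan.py .567 -.2002 .043 .0953 1
```

```text
t 26.25 p [ 0.5669 -0.2001  0.0428] toolx [-0.0938  0.9956 -0.0001] rotvec [ 0.0008  0.0001 -0.0014] F [ 1.1649  0.2984 -1.6392] q [ 0.6512  0.4608 -0.4767  1.771   0.2499  0.9691  0.1685]
[np.float64(-0.2), np.float64(0.1), np.float64(-0.2), np.float64(0.001), np.float64(0.0), np.float64(-0.001)]
```

It is seated at the original pose. I release.

Request:
jog_arm([
  [0.4,0,0,0,0,0,0],
  [0.6,0,0,0,0,0,0],
  [0.9,0,0,0,0,0,0],
  [1,0,0,0,0,0,0],
  [1,0,0,0,0,0,0],
  [1,0,0,0,0,0,0],
  [1,0,0,0,0,0,0],
  [1,0,0,0,0,0,0],
], grip_force=20)

```text
time: 27.05
tool_pos: [0.5665, -0.2, 0.0426]
tcp_rot: [-0.0, 0.673, 0.74, 0.0]
force: [-0.8, -0.6, 0.6]
finger_gap: 0.0853
grasp_force: 0.0
```

Request:
jog_arm([
  [1,0,0,-5,0,0,0],
  [1,0,0,-15,0,0,0],
  [1,0,0,-25,0,0,0],
  [1,0,0,-30,0,0,0],
  [1,0,0,-35,0,0,0],
  [1,0,0,-30,0,0,0],
  [1,0,0,-20,0,0,0],
  [1,0,0,0,0,0,0],
  [1,0,0,0,0,0,0],
  [1,0,0,0,0,0,0],
])

```text
time: 28.05
tool_pos: [0.5659, -0.1999, 0.2019]
tcp_rot: [-0.001, 0.673, 0.74, -0.0]
force: [1.0, -0.6, -0.3]
finger_gap: 0.0852
grasp_force: 0.0
```

```bash
python3 - <<'E'
from edge import *
pc=manip.snapshot("scene");print(manip.sense()["force"])
big=cv2.resize(cv2.cvtColor(pc["frame"],cv2.COLOR_RGB2BGR),None,fx=4,fy=4,interpolation=cv2.INTER_CUBIC)
for c in gpoly(pc,[.5685,-.2005,.05,.1]): cv2.polylines(big,[np.round(c*4+2).astype(np.int32)],False,(0,255,0),1)
cv2.imwrite("pics/post.png",big[360:860,440:940])
E
```

```text
[ 0.3847 -1.1139 -0.4436]
```

View pics/post.png

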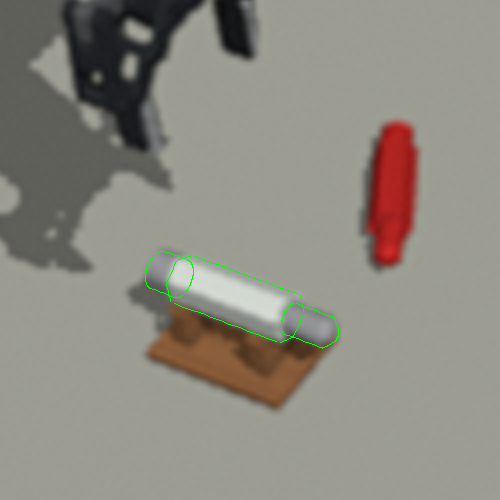

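The gauge lies in its cradle exactly as before (crop px 245,298), and the gripper is clear.

```bash
python3 -c "
from bench import manip
print(manip.hand_in())"
```

```text
the job is handed in; nothing more can be done
None
```

The bush passed: the go end went fully home, the no-go end was refused under a push of about 7.5 N, and the gauge is back in its cradle with the gripper clear; the job is handed in, but no verdict came back.

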